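Close the chalk canister with its inner lid and keep the outer lid in hand

TASK

The gym-chalk canister has to be shut, and its outer lid has to come away for washing. First turn the breather sleeve beside the open canister to 4 so that it clicks in, then carry the two nested lids together by the inner lid's knob and lower them gently onto the canister until the inner lid is fully home. Finally lift the outer lid alone by its collar, leaving the inner lid seated in the canister, and finish while still holding the outer lid level, clear above the inner lid's knob; leave all the other things on the shelf where they stand.

Things in the scene. Friction and masses are not known exactly. Their poses are not given: they have to be found in the camera images.
- station: Fixed dark steel deck plate, 275 x 126 mm and 10 mm thick, carrying the open canister and the breather turret. Origin on the shelf surface under the canister's axis; z up; x points along the plate from the canister to the turret, whose axis stands at x = 140 mm.
- tin_mouth (a point): Centre of the canister's open mouth, in the plane of its rim, 88 mm above the shelf. Canister: aluminium, 104 mm outside diameter, wall 4 mm (mouth about 96 mm wide). z up, axes as the station's.
- scale (a point): Centre of the breather's scale, on the turret's axis, 40 mm above the shelf; axes as the station's. It is the top of a round aluminium base of 48 mm radius with nine black ticks 20 degrees apart; those at 0, 4 and 8 are long, that at 0 is twice as wide. Value 4 lies towards +x (away from the canister), 0 lies 80 degrees counterclockwise of it seen from above, 8 clockwise.
- vent_sleeve (a joint): Angle of the breather sleeve, rad: 0 at scale value 0, growing clockwise seen from above, 0.349 rad (20 degrees) and one click per value up to 8; value 4 is 1.396 rad. A sprung detent pulls the sleeve to the nearest value and takes about 0.05 N m to pass. It starts at 0, 1 or 2.
- sleeve_grip (a point): On the sleeve's axis, 80 mm above the shelf, inside its grip bar; turns with it, z up, x along the bar towards the black pointer. Sleeve: grey, ribbed, 54 mm diameter, 41 to 62 mm above the shelf; the bar on it is 46 mm long (x), 14 mm thick (y), 62 to 90 mm above the shelf. A pointer pin juts from the sleeve's upper edge at +x, a black line on the bar's top runs to that side.
- inner_lid: Loose inner lid, about 150 g; origin at the centre of its underside, z up. Black tapered plug (76 mm wide at the bottom, 88 at the top, 14 deep) under a steel flange, 104 mm diameter, z = 14 to 18 mm, that comes to rest on the canister's rim: fully home, the origin lies 14 mm below tin_mouth. It starts standing on the shelf, the outer lid on it.
- knob_top (a point): Top centre of the inner lid's black cylindrical knob, 78 mm above that lid's origin. Knob: 22 mm diameter, 60 mm tall, with a cone 31 mm wide and 12 mm high at its foot. With the outer lid on, only the top 26 mm stick out of that lid's collar.
- outer_lid: Loose steel outer lid, about 140 g; origin at the centre of its plate's underside, z up. Plate 122 mm diameter, 4 mm thick; skirt down to z = -12 mm (116 mm inside); collar 44 mm outside diameter, z = 4 to 34 mm, around a 34 mm hole. It lies loosely on the inner lid's flange, its origin 18 mm above that lid's, the knob passing through the collar; nothing locks them.
- collar_a: Bystander: chrome bar collar, 68 mm diameter, 38 mm high, with a small screw on one side, standing beside the deck plate; origin at the centre of its underside.
- collar_b: Bystander: second chrome bar collar, like the first; stands on the far side of the nested lids.
- dumbbell: Bystander: yellow vinyl dumbbell lying along its x, 180 mm long, heads 76 mm; origin under its middle.
- cone: Bystander: black plastic cone, foot 130 mm square, 150 mm tall; origin at the centre of its underside.
- jar: Bystander: closed glass jar, 72 mm diameter, 100 mm tall; origin at the centre of its underside.
- mug: Bystander: white ceramic mug, 82 mm diameter, 95 mm tall; origin at the centre of its underside.
Things that resemble listed ones, but are neither listed nor needed, are in the scene too. Leave any purple or yellow look-alike of the outer_lid alone.

How it is judged (in metres and radians):
On the way, in this order (a step that is already met when the one before it is completed fails the run):
1. the breather sleeve stands at 4 and is let go (value of joint vent_sleeve between 1.29628 and 1.49628 rad and contact force between the fingers and vent_sleeve below 0.2 N), for 0.2 s.
2. both lids are home on the canister, one in the other, and the knob is let go (z of inner_lid in the frame of tin_mouth between -0.019 and -0.009 m and horizontal distance between inner_lid and tin_mouth below 0.009 m and angle between inner_lid's own z axis and vertical below 0.06 rad and z of outer_lid in the frame of inner_lid below 0.023 m and contact force between the fingers and inner_lid below 0.2 N), for 0.2 s.
3. the outer lid is lifted clear above the knob, the inner lid staying home (z of inner_lid in the frame of tin_mouth between -0.019 and -0.009 m and horizontal distance between inner_lid and tin_mouth below 0.009 m and angle between inner_lid's own z axis and vertical below 0.06 rad and z of outer_lid in the frame of inner_lid above 0.078 m), for 0.2 s.
At the end, for the whole second after the job is handed in: Outer lid held still, within 0.3 rad of level, touching only the fingers, over 78 mm above the inner lid's origin (above its knob); inner lid home (origin 9-19 mm below the rim, within 9 mm of the axis, tilt under 0.06 rad), untouched and at rest; sleeve within 0.1 rad of value 4 (all of step 3 and value of joint vent_sleeve between 1.29628 and 1.49628 rad and angle between outer_lid's own z axis and vertical below 0.3 rad and contact force between the fingers and outer_lid above 1 N and contact force between each of outer_lid, the fingers and inner_lid below 0.2 N and contact force between outer_lid and station below 0.2 N and linear speed of outer_lid below 0.05 m/s and linear speed of inner_lid below 0.03 m/s); the arm keeps its last pose, push and grip.
It fails at once if the lids come apart (over 10 mm) while the inner lid is not home in the canister (z of outer_lid in the frame of inner_lid above 0.028 m and not (z of inner_lid in the frame of tin_mouth between -0.019 and -0.009 m and horizontal distance between inner_lid and tin_mouth below 0.009 m and angle between inner_lid's own z axis and vertical below 0.06 rad)).
It fails at once if the lids are dropped or rammed onto the canister (over 40 N, before the outer lid is gripped) (contact force between any of inner_lid, outer_lid and station above 40 N and contact force between the fingers and outer_lid below 0.5 N).
It fails at once if a bystander is moved by more than 30 mm (distance of any of collar_a, collar_b, dumbbell, cone, jar, mug from where it was at the start of the episode above 0.03 m).
It also fails if it takes over 64 s, if anything falls off the work surface, if the arm or the gripper's body presses on something with over 40 N, if the wrist force passes 120 N, or if a joint passes its speed limit or range.

ROBOT

A 6-joint arm with a two-finger parallel gripper is mounted at the origin on the work surface. World frame = base frame: x ahead of the robot, y to its left, z up, the work surface at z = 0. Lengths are in mm, angles in rad, forces in N, time in s.
With the tool pointing down it reaches from about 275 to 1000 mm from the base axis. Payload 8.4 kg.
Tool frame: the origin (TCP) lies midway between the tips of the shut fingers; the grasp point (between the pads) lies 19 mm behind it (bot.grip_depth is the distance from the TCP to the grasp point, in mm); z points along the fingers, x is the direction in which the jaws open and shut, and the axes are right-handed (so a half turn about z gives the same grasp; the last joint's range is limited). The gripper opens to 85 mm and grips with 20 to 120 N. Pads are 22 mm wide; open, the fingers measure 114 mm over their backs; the gripper's body (76 mm by 85 mm) begins 54 mm behind the grasp point. The pads swing forward as they close: fully open they stand 13 mm farther back than shut.
Start: joints at [1.303, 0.353, 1.633, -0, 1.155, -0.002], TCP at [164.174, 603.054, 231.281] pointing down, gripper open.
Joint ranges: [-2.63, 2.63], [-0.92, 2.1], [0.06, 2.66], [-1.3, 4.44], [0, 2.69], [-3.02, 3.02]. Speed limits (rad/s): [2.22, 2.22, 2.79, 3.14, 3.14, 3.14].

INTERFACE

Orientations are given as a unit quaternion [w, x, y, z].
In Python, from workcell import bot gives the robot as it stands.
- The arm moves only by the tool arm_command, never from a script. Its argument "series" is a list of rows, each an object of numbers: "wx", "wy", "wz": the turn, a rotation vector about the world's x, y, z in degrees; "x", "y", "z": the shift along the world's x, y, z in m; "hand": the opening, from 0 (shut) to 1 (fully open). In form: [{"wx": .., "wy": .., "wz": .., "x": .., "y": .., "z": .., "hand": ..}, ...]. A call has 1 to 12 rows; each row shifts and turns the commanded pose from where the row before left it; what a row does not reach is not made up. A row lasts 1/10 s, in which the tool goes at most 50 mm and 8.59 degrees, less where a joint would pass 70% of its speed; a pose out of reach is approached as far as the arm can. A call with a gripper value outside its range is refused whole. The fingers move at their own pace and stop on an object; "newtons" is the grip in N (left out, the last holds). Time passes only in rows, so rows that do not move let the fingers close. It gives the time, the measured TCP pose, the force and the opening at its end, in the units of the state.
- bot.observe(): the state, without advancing time (a new reading comes with each control period).
- bot.grab_frame(name): name is "scene" or "top" or "wrist"; returns (picture, depth): 420x560x3 uint8, blue, green, red; 420x560 float32, mm along the optical axis (not along the pixel's ray), 0 where there is no reading.
- bot.camera_model(name): a dict with "K" (3x3 intrinsics, pixels), "D" ([k1, k2, p1, p2, k3] as OpenCV has them; the pictures are not rectified), "extrinsics" (4x4, takes a point from world to camera coordinates); the wrist camera has in their place "hand_eye" (4x4, takes a point from camera to tool coordinates, whose origin is the TCP and whose axes are the tool frame's). Camera axes: x right, y down, z forward; pixel columns grow to the right and rows downward; lengths in mm; the calibration is good to about 2 mm. A picture is of the moment at which its call begins: read the wrist's pose just before it. camera_model takes no time and is no camera call.
- bot.hand_in(): hands the job in, once; it reports no verdict.
The state is a dict: "time_s": time; "q": joint angles; "qd": joint speeds; "joint_efforts": joint torques, N m; "position": TCP position; "ee_rot": TCP orientation; "force": force on the tool from outside, world axes, zero at the start; "ft_torque": the same for the moment, N m; "opening": opening from 0.0 (shut) to 1.0 (fully open).
Only numpy, scipy, OpenCV 4.12 (cv2) and the standard library are available. Lean on these libraries where they do the work, as an engineer would, in place of code of your own. Each camera call takes 0.05 s, during which the arm holds its last target.

## Working session

There is one attempt and no reset: what is moved stays moved. The work goes in short steps, Python scripts to look and compute and a tool call to move; the robot and the scene stay as the last step left them, time stands still between calls to the robot, and variables do not carry over. Pictures are saved under pics/ and viewed, and the job is handed in when it is done.

Besides the shell and the picture viewer there is one more tool, called after "Call:" in YAML: its name, and indented under it one key for each argument. arm_command: Moves the arm, as the interface text tells. Its arguments: {"type":"object","properties":{"series":{"type":"array","items":{"type":"object","properties":{"wx":{"type":"number"},"wy":{"type":"number"},"wz":{"type":"number"},"x":{"type":"number"},"y":{"type":"number"},"z":{"type":"number"},"hand":{"type":"number"}}}},"newtons":{"type":"number"}},"required":["series"]}

```bash
ls; mkdir -p pics; cat > h.py <<'E'
import numpy as np, cv2
from workcell import bot
from scipy.spatial.transform import Rotation as R
def cam(name, st=None):
    m=bot.camera_model(name); K=np.array(m["K"],float); D=np.array(m["D"],float)
    if name=="wrist":
        st=st or bot.observe(); q=st["ee_rot"]; T=np.eye(4); T[:3,:3]=R.from_quat([q[1],q[2],q[3],q[0]]).as_matrix(); T[:3,3]=st["position"]
        c2w=T@np.array(m["hand_eye"])
    else: c2w=np.linalg.inv(np.array(m["extrinsics"]))
    return K,D,c2w
def grab(name,tag):
    st=bot.observe(); im,d=bot.grab_frame(name); K,D,c2w=cam(name,st)
    cv2.imwrite(f"pics/{tag}.png",im); np.savez(f"pics/{tag}.npz",im=im,d=d,K=K,D=D,c2w=c2w)
    return im,d,K,D,c2w
def load(tag):
    z=np.load(f"pics/{tag}.npz"); return [z[k] for k in("im","d","K","D","c2w")]
def cloud(d,K,D,c2w):
    h,w=d.shape; u,v=np.meshgrid(np.arange(w),np.arange(h))
    n=cv2.undistortPoints(np.stack([u,v],-1).reshape(-1,1,2).astype(np.float64),K,D).reshape(h,w,2)
    P=np.dstack([n*d[...,None],d]); W=P@c2w[:3,:3].T+c2w[:3,3]; W[d<=0]=np.nan
    return W
def atz(u,v,z,K,D,c2w):
    n=cv2.undistortPoints(np.array([[[u,v]]],float),K,D)[0,0]; r=c2w[:3,:3]@np.array([n[0],n[1],1]); o=c2w[:3,3]
    return o+r*(z-o[2])/r[2]
def proj(P,K,D,c2w):
    w2c=np.linalg.inv(c2w); rv,_=cv2.Rodrigues(w2c[:3,:3]); return cv2.projectPoints(np.array(P,float).reshape(-1,1,3),rv,w2c[:3,3],K,D)[0][:,0]
E
python3 - <<'E'
from h import *
print(bot.observe())
grab("top","top0"); grab("scene","scene0"); print(bot.observe()["time_s"])
E
```

```text
pics
{'time_s': 0.0, 'q': array([ 1.30257727e+00,  3.53641984e-01,  1.63415854e+00,  3.30387896e-06,
        1.15515023e+00, -2.41147683e-03]), 'qd': array([-0.00110922,  0.00090148,  0.00097025, -0.00124821, -0.00120271,
        0.00144226]), 'joint_efforts': array([-9.00094819e-04, -6.05216074e+01, -3.42046988e+01, -2.07519824e-04,
        9.10491130e-03, -1.53880825e-05]), 'position': array([164.06085022, 602.59243569, 230.5550675 ]), 'ee_rot': array([ 4.09794087e-04,  7.94571986e-01,  6.07169579e-01, -5.41461232e-04]), 'force': array([-0.00492173,  0.15010188, -0.00194505]), 'ft_torque': array([-0.03668536,  0.03446161, -0.03516729]), 'opening': 1.002446258303356}
0.1
```

View pics/top0.png

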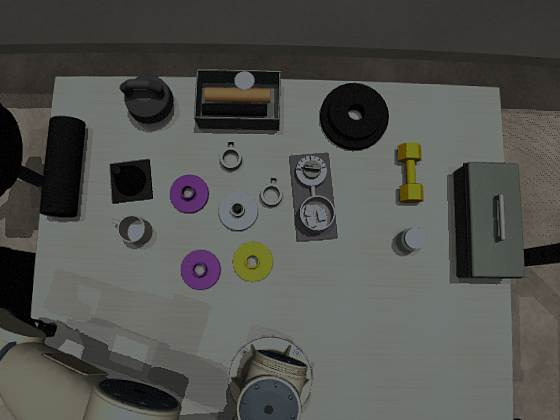

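View pics/scene0.png

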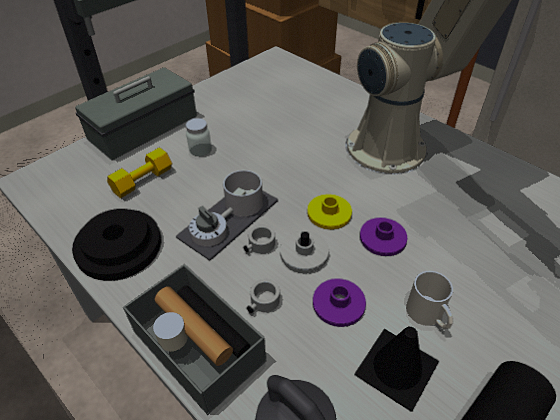

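Top view: the steel lid with the black knob is at (238,210). It could be confused with the purple plates at (189,194) and (200,269) and the yellow one at (253,262). The canister is at (317,212), the turret at (312,170), and the bar collars at (231,155) and (271,192). I choose (238,210), the only steel one with a knob, and check it in a close crop.

```bash
python3 - <<'E'
from h import *
im,d,K,D,c=load("top0"); W=cloud(d,K,D,c)
print(c[:3,3], c[:3,2])
for u,v in [(238,210),(238,222),(189,194),(253,262),(317,212),(302,212),(312,170),(231,155),(271,192),(410,240),(270,230)]:
    print(u,v,np.round(W[v,u]))
cv2.imwrite("pics/crop_top.png",cv2.convertScaleAbs(cv2.resize(im[135:255,195:350],None,fx=5,fy=5,interpolation=cv2.INTER_CUBIC),alpha=1.5))
im2=load("scene0")[0]
cv2.imwrite("pics/crop_sc.png",cv2.convertScaleAbs(cv2.resize(im2[160:300,170:340],None,fx=4,fy=4,interpolation=cv2.INTER_CUBIC),alpha=1.5))
E
```

```text
[ 267.74231936   -6.51164376 1480.00277962] [ 0.15639915 -0.00430849 -0.98768454]
238 210 [494. 105.  75.]
238 222 [466. 108.  20.]
189 194 [554. 268.  -4.]
253 262 [346.  59.   0.]
317 212 [ 500. -132.   40.]
302 212 [502. -88.  15.]
312 170 [ 622. -113.   73.]
231 155 [683. 140.  -1.]
271 192 [566.   9.  -2.]
410 240 [ 414. -399.  101.]
270 230 [447.  10.  -6.]
```

View pics/crop_top.png

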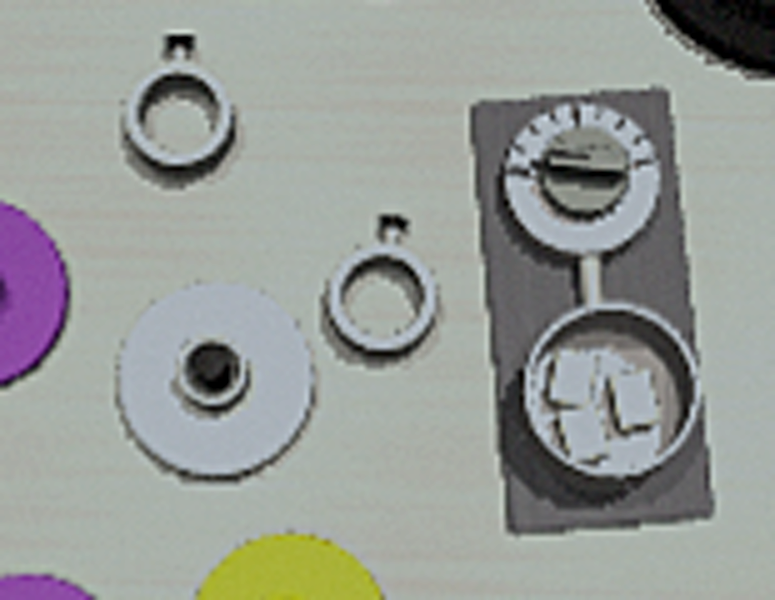

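View pics/crop_sc.png

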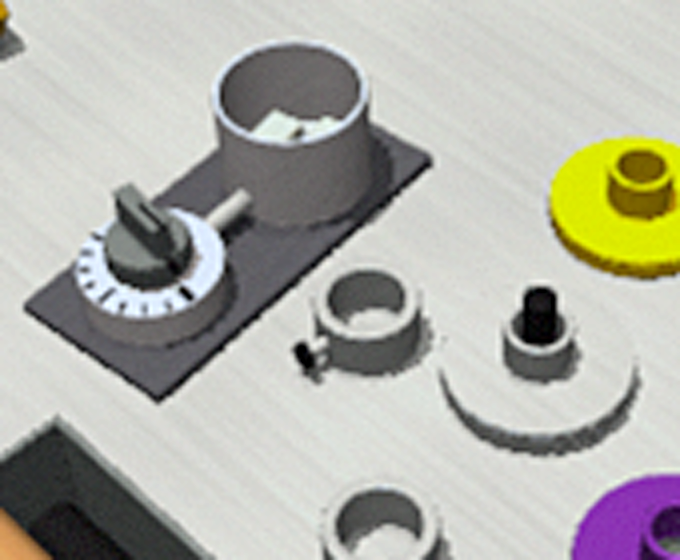

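```bash
python3 - <<'E'
from h import *
m=bot.camera_model("wrist"); print(np.round(m["K"],1),m["D"],np.round(m["hand_eye"],3))
im,d,K,D,c=load("top0")
for n,u,v,z in [("knob",195+212/5,135+368/5,78),("rim",195+612/5,135+391/5,88),("bar",195+586/5,135+170/5,90),("base",195+582/5,135+180/5,40),("outerplate",195+216/5,135+380/5,20),
 ("colA",195+382/5,135+298/5,38),("colB",195+180/5,135+118/5,38)]: print(n,np.round(atz(u,v,z,K,D,c),1))
E
```

```text
[[299.7   0.  284.6]
 [  0.  299.7 208.7]
 [  0.    0.    1. ]] [-0.06565275  0.          0.          0.          0.        ] [[ 1.00000e+00  0.00000e+00  1.00000e-03  5.12000e-01]
 [-0.00000e+00  9.59000e-01  2.85000e-01 -7.18560e+01]
 [-1.00000e-03 -2.85000e-01  9.59000e-01 -1.43239e+02]
 [ 0.00000e+00  0.00000e+00  0.00000e+00  1.00000e+00]]
knob [497.7 106.6  78. ]
rim [ 488.2 -129.3   88. ]
bar [ 620.7 -112.3   90. ]
base [ 627.  -113.7   40. ]
outerplate [499.8 108.6  20. ]
colA [550.2   7.6  38. ]
colB [660.7 135.6  38. ]
```

Call:
arm_command:
  series:
    - {"x": 0.03,"y": -0.04,"z": 0.007,"wz": -6.5}
    - {"x": 0.03,"y": -0.04,"z": 0.006,"wz": -6.5}
    - {"x": 0.03,"y": -0.04,"z": 0.006,"wz": -6.5}
    - {"x": 0.03,"y": -0.04,"z": 0.006,"wz": -6.5}
    - {"x": 0.03,"y": -0.04,"z": 0.006,"wz": -6.5}
    - {"x": 0.03,"y": -0.04,"z": 0.006,"wz": -6.5}
    - {"x": 0.03,"y": -0.04,"z": 0.006,"wz": -6.5}
    - {"x": 0.03,"y": -0.04,"z": 0.006,"wz": -6.5}
    - {"x": 0.03,"y": -0.04,"z": 0.006,"wz": -6.5}
    - {"x": 0.03,"y": -0.04,"z": 0.006,"wz": -6.5}
    - {"x": 0.026,"y": -0.04,"z": 0,"wz": -6.5}
    - {"x": 0.01,"y": -0.04,"z": 0,"wz": -6.5}

```text
validation failed for argument at $.se...
```

Call:
arm_command:
  series:
    - {"y": -0.04}
    - {"y": -0.03}
    - {"x": 0,"y": 0}

```text
validation failed for argument at $.se...
```

```bash
python3 - <<'E'
from h import *
s=bot.observe(); print(s["time_s"],s["position"],s["ee_rot"],s["q"])
grab("wrist","w1")
E
```

```text
0.1 [164.06674407 602.63225156 230.61804702] [ 4.06384320e-04  7.94566240e-01  6.07177124e-01 -5.14474918e-04] [ 1.30260000e+00  3.53621252e-01  1.63404169e+00 -2.64496422e-05
  1.15524072e+00 -2.39568446e-03]
```

View pics/w1.png

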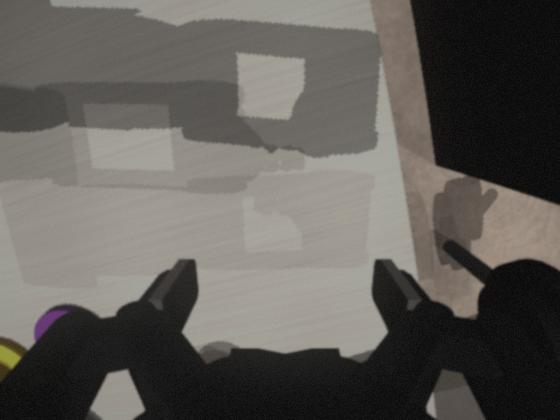

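The view is only shelf: the move calls were refused because every field is required. I'll resend them with all fields. The fingers cover the lower part of the wrist picture (rows above about 260).

Call:
arm_command:
  series:
    - {"x": 0.03,"y": -0.04,"z": 0.007,"wx": 0,"wy": 0,"wz": -6.5,"hand": 1}
    - {"x": 0.03,"y": -0.04,"z": 0.007,"wx": 0,"wy": 0,"wz": -6.5,"hand": 1}
    - {"x": 0.03,"y": -0.04,"z": 0.007,"wx": 0,"wy": 0,"wz": -6.5,"hand": 1}
    - {"x": 0.03,"y": -0.04,"z": 0.007,"wx": 0,"wy": 0,"wz": -6.5,"hand": 1}
    - {"x": 0.03,"y": -0.04,"z": 0.007,"wx": 0,"wy": 0,"wz": -6.5,"hand": 1}
    - {"x": 0.03,"y": -0.04,"z": 0.007,"wx": 0,"wy": 0,"wz": -6.5,"hand": 1}
    - {"x": 0.03,"y": -0.04,"z": 0.007,"wx": 0,"wy": 0,"wz": -6.5,"hand": 1}
    - {"x": 0.03,"y": -0.04,"z": 0.007,"wx": 0,"wy": 0,"wz": -6.5,"hand": 1}
    - {"x": 0.03,"y": -0.04,"z": 0.007,"wx": 0,"wy": 0,"wz": -6.5,"hand": 1}
    - {"x": 0.03,"y": -0.04,"z": 0.007,"wx": 0,"wy": 0,"wz": -6.5,"hand": 1}
    - {"x": 0.026,"y": -0.04,"z": 0,"wx": 0,"wy": 0,"wz": -6.5,"hand": 1}
    - {"x": 0.01,"y": -0.045,"z": 0,"wx": 0,"wy": 0,"wz": -6.5,"hand": 1}

```text
time_s: 1.35
position: [499.2, 120.2, 300.8]
ee_rot: [-0.0, 1.0, -0.031, 0.001]
force: [-0.0, 0.8, 0.1]
opening: 1.001
```

Call:
arm_command:
  series:
    - {"x": 0.01,"y": -0.045,"z": 0,"wx": 0,"wy": 0,"wz": 0,"hand": 1}
    - {"x": 0.01,"y": -0.045,"z": 0,"wx": 0,"wy": 0,"wz": 0,"hand": 1}
    - {"x": 0,"y": -0.04,"z": 0,"wx": 0,"wy": 0,"wz": 0,"hand": 1}
    - {"x": 0,"y": 0,"z": 0,"wx": 0,"wy": 0,"wz": 0,"hand": 1}
    - {"x": 0,"y": 0,"z": 0,"wx": 0,"wy": 0,"wz": 0,"hand": 1}

```text
time_s: 1.85
position: [517.1, -8.7, 300.4]
ee_rot: [-0.0, 1.0, -0.029, -0.0]
force: [-0.2, 0.1, -0.8]
opening: 1.0
```

```bash
python3 - <<'E'
from h import *
s=bot.observe(); print(s["time_s"],s["position"],s["ee_rot"],s["q"])
grab("wrist","w1")
E
```

```text
1.85 [517.09011481  -8.74354454 300.37727137] [-1.91090743e-04  9.99568813e-01 -2.93614167e-02 -2.41180130e-04] [-2.00641744e-02  1.20614124e-01  1.77879537e+00  4.08443966e-04
  1.24266197e+00  3.85353777e-02]
```

View pics/w1.png

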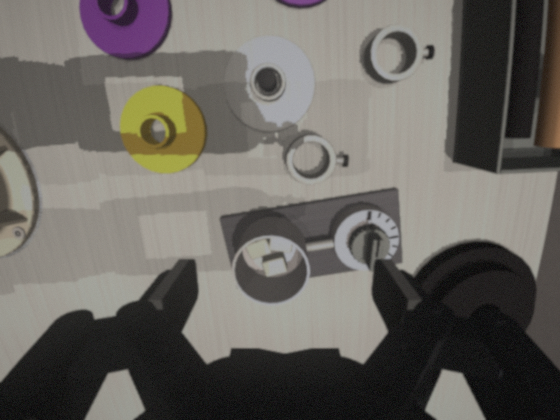

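Lids are at (268,82), canister at (271,268), and the turret at (365,240) with its pointer near the wide tick. I'll move in for a closer station view.

Call:
arm_command:
  series:
    - {"x": 0.01,"y": -0.045,"z": -0.012,"wx": 0,"wy": 0,"wz": 0,"hand": 1}
    - {"x": 0.01,"y": -0.045,"z": -0.012,"wx": 0,"wy": 0,"wz": 0,"hand": 1}
    - {"x": 0.01,"y": -0.045,"z": -0.013,"wx": 0,"wy": 0,"wz": 0,"hand": 1}
    - {"x": 0.01,"y": -0.035,"z": -0.013,"wx": 0,"wy": 0,"wz": 0,"hand": 1}
    - {"x": 0,"y": 0,"z": 0,"wx": 0,"wy": 0,"wz": 0,"hand": 1}
    - {"x": 0,"y": 0,"z": 0,"wx": 0,"wy": 0,"wz": 0,"hand": 1}

```text
time_s: 2.5
position: [557.3, -177.1, 250.0]
ee_rot: [-0.0, 1.0, -0.028, -0.001]
force: [-0.1, -0.3, -0.2]
opening: 1.0
```

```bash
python3 - <<'E'
from h import *
s=bot.observe(); print(s["time_s"],s["position"],s["ee_rot"],s["q"])
im=grab("wrist","w2")[0]
cv2.imwrite("pics/w2c.png",cv2.convertScaleAbs(cv2.resize(im[60:270,150:440],None,fx=2.7,fy=2.7,interpolation=cv2.INTER_CUBIC),alpha=1.4))
E
```

```text
2.5 [ 557.32894222 -177.08471327  249.9802692 ] [-4.68291431e-04  9.99604122e-01 -2.81242494e-02 -6.36981437e-04] [-3.10534044e-01  2.74214828e-01  1.70080235e+00  5.91821301e-04
  1.16806003e+00 -2.54510470e-01]
```

View pics/w2c.png

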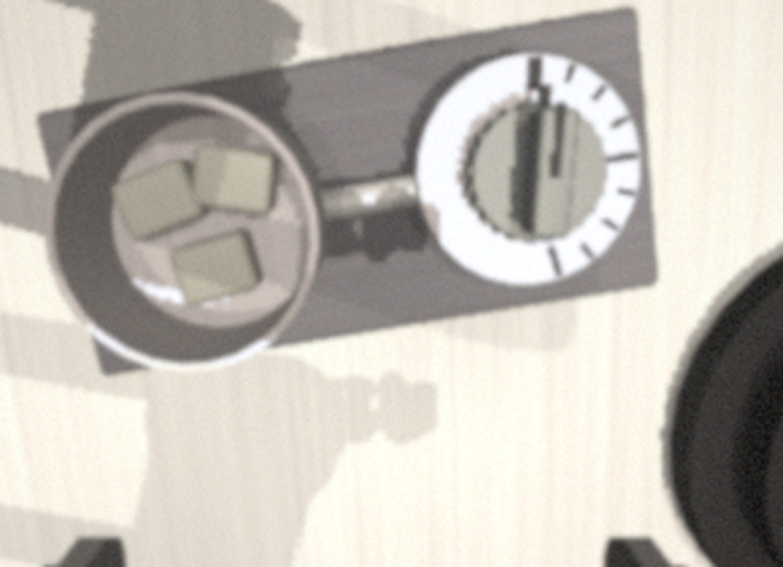

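```bash
cat > ov.py <<'E'
from h import *
import sys
def circ(cx,cy,z,r,n=72):
    t=np.linspace(0,2*np.pi,n); return np.c_[cx+r*np.cos(t),cy+r*np.sin(t),np.full(n,z)]
def ov(tag,out,st,k,lid=None,roi=(60,270,150,440),f=2.7):
    im,d,K,D,c=load(tag); a,b,l,r=roi
    im=cv2.convertScaleAbs(cv2.resize(im[a:b,l:r],None,fx=f,fy=f,interpolation=cv2.INTER_CUBIC),alpha=1.4)
    def pl(P,col):
        p=proj(P,K,D,c); p=(p-[l,a]+.5)*f-.5; cv2.polylines(im,[np.round(p).astype(int).reshape(-1,1,2)],False,col,1,cv2.LINE_AA)
    x,y,yaw=st; e=np.array([np.cos(yaw),np.sin(yaw)]); tx,ty=np.array([x,y])+140*e
    pl(circ(x,y,88,52),(0,0,255)); pl(circ(x,y,88,48),(0,0,255)); pl(circ(tx,ty,40,48),(0,255,0)); pl(circ(tx,ty,62,27),(255,0,0))
    for i in range(9):
        t=yaw+np.radians(80-20*i); u=np.array([np.cos(t),np.sin(t)]); pl([[tx+u[0]*q,ty+u[1]*q,40] for q in(38,48)],(255,0,255))
    t=yaw+np.radians(80-20*k); R2=np.array([[np.cos(t),-np.sin(t)],[np.sin(t),np.cos(t)]])
    B=np.array([[23,7],[23,-7],[-23,-7],[-23,7],[23,7]])@R2.T+[tx,ty]; pl(np.c_[B,np.full(5,90)],(0,255,255))
    if lid is not None:
        pl(circ(lid[0],lid[1],22+lid[2],61),(0,255,0)); pl(circ(lid[0],lid[1],52+lid[2],22),(255,0,0)); pl(circ(lid[0],lid[1],78+lid[2],11),(0,0,255))
    cv2.imwrite(f"pics/{out}.png",im)
E
python3 - <<'E'
from ov import *
im,d,K,D,c=load("w2"); f=2.7
def ray(px,py,z): return atz(150+(px+.5)/f-.5,60+(py+.5)/f-.5,z,K,D,c)
# rim outer extents in crop: left 47 right 322 , top 92 bottom 368
print("rim",ray(184,230,88), ray(47,228,88),ray(322,228,88))
print("scale",ray(529,168,40),ray(416,168,40),ray(643,168,40))
print("barpin",ray(543,95,62))
W=cloud(d,K,D,c)
# from depth: rim points z 83..93
X=W[60:270,150:440].reshape(-1,3); 
def fit(P):
    A=np.c_[P[:,:2],np.ones(len(P))]; s=np.linalg.lstsq(A,(P[:,:2]**2).sum(1),rcond=None)[0]; cx,cy=s[:2]/2; return cx,cy,np.sqrt(s[2]+cx*cx+cy*cy)
m=(X[:,2]>82)&(X[:,2]<95); P=X[m&(X[:,0]<560)]; print(len(P),np.median(P[:,2]),fit(P))
m=(X[:,2]>82)&(X[:,2]<98); P=X[m&(X[:,0]>580)&(X[:,0]<680)]; print("bar",len(P),np.median(P,0)); q=P[:,:2]-P[:,:2].mean(0); print(P.mean(0),np.degrees(np.arctan2(*np.linalg.svd(q)[2][0][::-1])) if len(q) else 0)
m=(X[:,2]>35)&(X[:,2]<45)&(X[:,0]>560); P=X[m]; print("scale",len(P),np.median(P[:,2]),P[:,:2].min(0),P[:,:2].max(0))
m=abs(X[:,2]-10)<4; P=X[m]; print("deck",len(P),np.median(P[:,2])); r=cv2.minAreaRect(P[:,:2].astype(np.float32)); print(r)
E
```

```text
rim [ 493.7108539  -124.06497193   88.        ] [ 442.10145776 -119.99052613   88.        ] [ 545.10595038 -126.39804196   88.        ]
scale [ 631.43653152 -109.5354706    40.        ] [ 583.70028481 -107.11047185   40.        ] [ 680.12990557 -111.74451254   40.        ]
barpin [632.79047499 -81.88097461  62.        ]
1512 88.16946178965071 (np.float64(492.5196855761251), np.float64(-126.77110625209161), np.float64(49.259906087141594))
bar 735 [ 629.93563522 -110.32826909   90.55025039]
[ 630.14630407 -110.81461316   90.17104185] -94.06995169791495
scale 3624 40.64169689283415 [ 570.87146177 -302.29083461] [754.43867055 -63.83254029]
deck 8527 10.577601237970839
((596.0825805664062, -135.60476684570312), (234.86886596679688, 384.2392272949219), 68.85612487792969)
```

```bash
python3 - <<'E'
from ov import *
ov("w2","w2o",(493,-125.3,np.radians(6.1)),0)
ov("w1","w1o",(493,-125.3,np.radians(6.1)),0,(499,108,0),roi=(20,310,200,440),f=2)
ov("top0","t0o",(493,-125.3,np.radians(6.1)),0,(499,108,0),roi=(135,255,195,350),f=5)
E
```

```text
(no output)
```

View pics/w2o.png

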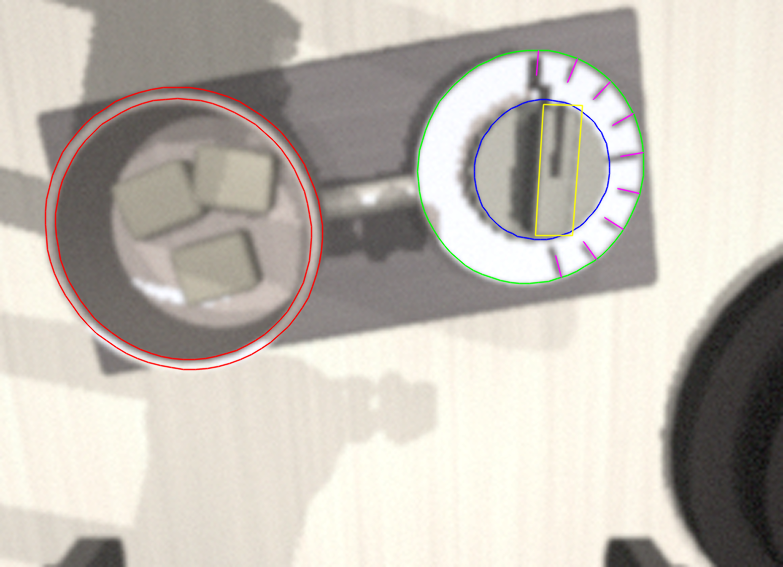

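View pics/w1o.png

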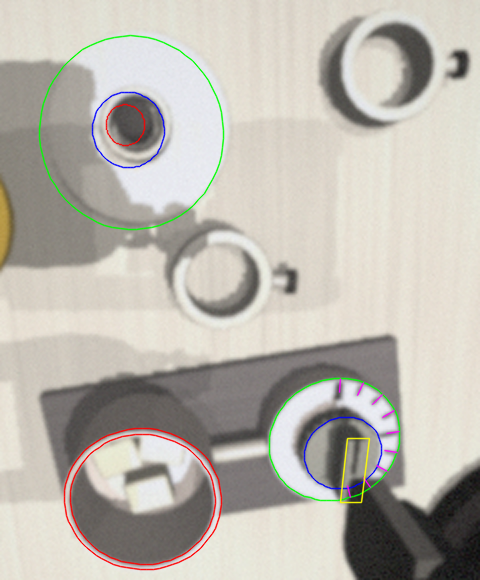

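View pics/t0o.png

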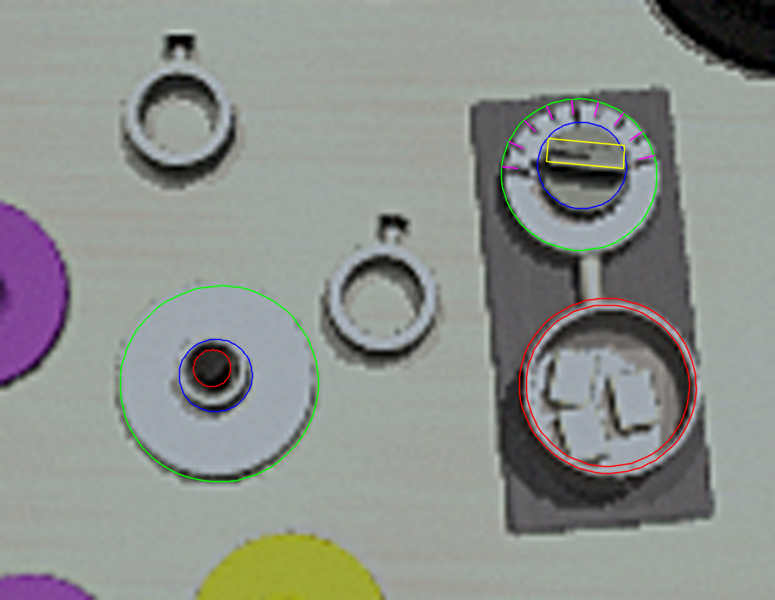

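Model overlays match the rim, scale and bar, and the sleeve is at value 0. Next I'll approach the grip bar.

Call:
arm_command:
  series:
    - {"x": 0.0305,"y": 0.027,"z": -0.02,"wx": 0,"wy": 0,"wz": -0.7,"hand": 1}
    - {"x": 0.03,"y": 0.027,"z": -0.02,"wx": 0,"wy": 0,"wz": 0,"hand": 1}
    - {"x": 0.0135,"y": 0.0125,"z": -0.03,"wx": 0,"wy": 0,"wz": 0,"hand": 0.8}
    - {"x": 0,"y": 0,"z": -0.03,"wx": 0,"wy": 0,"wz": 0,"hand": 0.7}
    - {"x": 0,"y": 0,"z": -0.025,"wx": 0,"wy": 0,"wz": 0,"hand": 0.6}
    - {"x": 0,"y": 0,"z": -0.02,"wx": 0,"wy": 0,"wz": 0,"hand": 0.5}
    - {"x": 0,"y": 0,"z": 0,"wx": 0,"wy": 0,"wz": 0,"hand": 0.5}
    - {"x": 0,"y": 0,"z": 0,"wx": 0,"wy": 0,"wz": 0,"hand": 0.5}
  newtons: 30

```text
time_s: 3.35
position: [631.6, -110.2, 106.5]
ee_rot: [-0.0, 0.999, -0.033, 0.0]
force: [0.6, 0.3, -0.1]
opening: 0.498
```

```bash
python3 - <<'E'
from ov import *
s=bot.observe(); print(s["time_s"],s["position"],s["ee_rot"],s["q"],s["force"],s["opening"])
grab("wrist","w3"); ov("w3","w3o",(493,-125.5,np.radians(6.1)),0,roi=(180,400,140,430),f=2.7)
E
```

```text
3.35 [ 631.55289103 -110.1798874   106.50329133] [-5.74691403e-05  9.99439690e-01 -3.34705179e-02  1.66444817e-04] [-1.75146101e-01  5.10903334e-01  1.69502464e+00  1.99786176e-04
  9.35351361e-01 -1.08311115e-01] [ 0.63243926  0.2746275  -0.08216751] 0.4978400565161896
```

View pics/w3o.png

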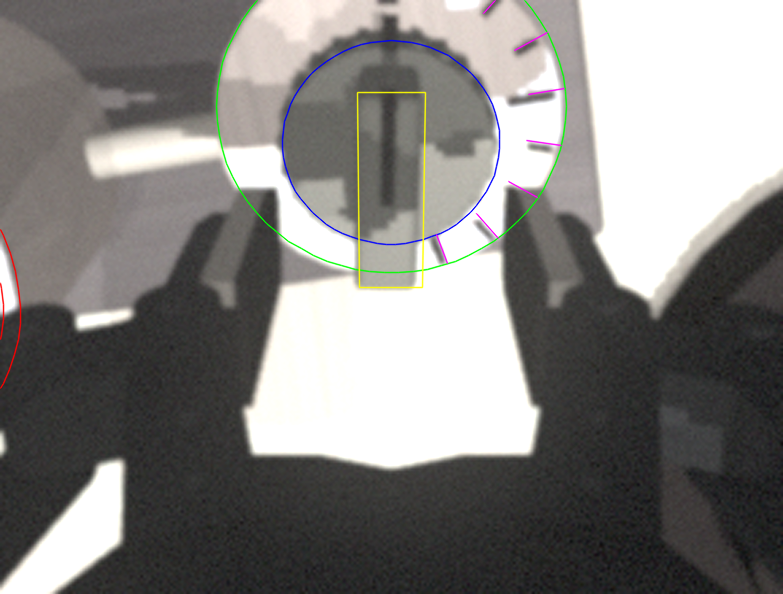

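The bar (crop 358–416) lies centred between the fingers. I'll descend, grip, and then turn 80° clockwise.

Call:
arm_command:
  series:
    - {"x": -0.0005,"y": -0.0003,"z": -0.015,"wx": 0,"wy": 0,"wz": 0,"hand": 0.5}
    - {"x": 0,"y": 0,"z": -0.015,"wx": 0,"wy": 0,"wz": 0,"hand": 0.5}
    - {"x": 0,"y": 0,"z": -0.011,"wx": 0,"wy": 0,"wz": 0,"hand": 0.5}
    - {"x": 0,"y": 0,"z": 0,"wx": 0,"wy": 0,"wz": 0,"hand": 0.3}
    - {"x": 0,"y": 0,"z": 0,"wx": 0,"wy": 0,"wz": 0,"hand": 0.05}
    - {"x": 0,"y": 0,"z": 0,"wx": 0,"wy": 0,"wz": 0,"hand": 0.05}
    - {"x": 0,"y": 0,"z": 0,"wx": 0,"wy": 0,"wz": 0,"hand": 0.05}
    - {"x": 0,"y": 0,"z": 0,"wx": 0,"wy": 0,"wz": 0,"hand": 0.05}
    - {"x": 0,"y": 0,"z": 0,"wx": 0,"wy": 0,"wz": 0,"hand": 0.05}
  newtons: 40

```text
time_s: 4.3
position: [630.4, -111.9, 64.2]
ee_rot: [0.0, 0.999, -0.034, -0.0]
force: [-0.1, -0.5, -11.2]
opening: 0.153
```

Call:
arm_command:
  series:
    - {"x": 0,"y": 0,"z": 0,"wx": 0,"wy": 0,"wz": -7,"hand": 0.05}
    - {"x": 0,"y": 0,"z": 0,"wx": 0,"wy": 0,"wz": -7,"hand": 0.05}
    - {"x": 0,"y": 0,"z": 0,"wx": 0,"wy": 0,"wz": -7,"hand": 0.05}
    - {"x": 0,"y": 0,"z": 0,"wx": 0,"wy": 0,"wz": -7,"hand": 0.05}
    - {"x": 0,"y": 0,"z": 0,"wx": 0,"wy": 0,"wz": -7,"hand": 0.05}
    - {"x": 0,"y": 0,"z": 0,"wx": 0,"wy": 0,"wz": -7,"hand": 0.05}
  newtons: 40

```text
time_s: 4.9
position: [630.5, -112.0, 64.2]
ee_rot: [0.0, 0.92, -0.392, -0.0]
force: [1.1, -1.1, -10.7]
opening: 0.156
```

```bash
python3 - <<'E'
from ov import *
s=bot.observe(); print(s["time_s"],s["position"],s["ee_rot"],s["q"],s["force"],s["ft_torque"],s["opening"])
E
```

```text
4.9 [ 630.45875997 -111.96362768   64.19071913] [ 1.76902652e-04  9.19800520e-01 -3.92386163e-01 -2.65325424e-04] [-1.77979723e-01  5.65020735e-01  1.71681032e+00 -2.98584635e-04
  8.60357884e-01  6.28663875e-01] [  1.12794034  -1.12473167 -10.73210672] [-0.17453461 -0.16526262  0.08527422] 0.15572523410956018
```

Turned −42° so far, and the grip holds. I'll turn the remaining 38°.

Call:
arm_command:
  series:
    - {"x": 0,"y": 0,"z": 0,"wx": 0,"wy": 0,"wz": -7,"hand": 0.05}
    - {"x": 0,"y": 0,"z": 0,"wx": 0,"wy": 0,"wz": -7,"hand": 0.05}
    - {"x": 0,"y": 0,"z": 0,"wx": 0,"wy": 0,"wz": -7,"hand": 0.05}
    - {"x": 0,"y": 0,"z": 0,"wx": 0,"wy": 0,"wz": -7,"hand": 0.05}
    - {"x": 0,"y": 0,"z": 0,"wx": 0,"wy": 0,"wz": -7,"hand": 0.05}
    - {"x": 0,"y": 0,"z": 0,"wx": 0,"wy": 0,"wz": -4,"hand": 0.05}
    - {"x": 0,"y": 0,"z": 0,"wx": 0,"wy": 0,"wz": 0,"hand": 0.05}
    - {"x": 0,"y": 0,"z": 0,"wx": 0,"wy": 0,"wz": 0,"hand": 0.05}
    - {"x": 0,"y": 0,"z": 0,"wx": 0,"wy": 0,"wz": 0,"hand": 0.05}
  newtons: 40

```text
time_s: 5.8
position: [630.5, -112.0, 64.2]
ee_rot: [0.0, 0.738, -0.674, -0.0]
force: [0.4, -2.4, -13.3]
opening: 0.156
```

```bash
python3 - <<'E'
from ov import *
s=bot.observe(); print(s["time_s"],s["position"],s["ee_rot"],s["q"],s["force"],s["ft_torque"],s["opening"], np.degrees(2*np.arctan2(s["ee_rot"][2],s["ee_rot"][1])))
E
```

```text
5.8 [ 630.47617809 -111.96723832   64.24818864] [ 2.25874610e-04  7.38281638e-01 -6.74492502e-01 -1.93759170e-04] [-1.78007610e-01  5.64953701e-01  1.71676709e+00 -2.31638713e-04
  8.60440563e-01  1.30269774e+00] [  0.42702979  -2.36975444 -13.31668163] [-0.4385616  -0.18661181 -0.00964742] 0.1563527925046881 -84.82950952768269
```

Call:
arm_command:
  series:
    - {"x": 0,"y": 0,"z": 0,"wx": 0,"wy": 0,"wz": 0,"hand": 0.5}
    - {"x": 0,"y": 0,"z": 0,"wx": 0,"wy": 0,"wz": 0,"hand": 0.5}
    - {"x": 0,"y": 0,"z": 0,"wx": 0,"wy": 0,"wz": 0,"hand": 0.5}
    - {"x": 0,"y": 0,"z": 0.02,"wx": 0,"wy": 0,"wz": 0,"hand": 0.5}
    - {"x": 0,"y": 0,"z": 0.03,"wx": 0,"wy": 0,"wz": 0,"hand": 0.5}
    - {"x": 0,"y": 0,"z": 0.04,"wx": 0,"wy": 0,"wz": 0,"hand": 0.5}
    - {"x": 0.01,"y": 0,"z": 0.04,"wx": 0,"wy": 0,"wz": 0,"hand": 0.5}
    - {"x": 0.01,"y": 0,"z": 0.03,"wx": 0,"wy": 0,"wz": 0,"hand": 0.5}
    - {"x": 0.01,"y": 0,"z": 0,"wx": 0,"wy": 0,"wz": 0,"hand": 0.5}
    - {"x": 0,"y": 0,"z": 0,"wx": 0,"wy": 0,"wz": 0,"hand": 0.5}
    - {"x": 0,"y": 0,"z": 0,"wx": 0,"wy": 0,"wz": 0,"hand": 0.5}

```text
time_s: 6.9
position: [659.9, -111.7, 223.5]
ee_rot: [0.001, 0.738, -0.675, -0.001]
force: [-0.3, 0.7, -0.0]
opening: 0.502
```

```bash
python3 - <<'E'
from ov import *
s=bot.observe(); print(s["time_s"],s["position"],s["ee_rot"],s["q"],s["force"],s["opening"])
grab("wrist","w4"); ov("w4","w4o",(492.5,-126,np.radians(6.1)),4,roi=(100,380,100,460),f=2.1)
E
```

```text
6.9 [ 659.92874911 -111.65769091  223.48520734] [ 5.09120751e-04  7.37787770e-01 -6.75032090e-01 -7.90195855e-04] [-1.69849176e-01  4.29071212e-01  1.53721533e+00 -2.43496632e-06
  1.17718612e+00  1.31216896e+00] [-0.28375384  0.70618834 -0.04718539] 0.5024771459258573
```

View pics/w4o.png

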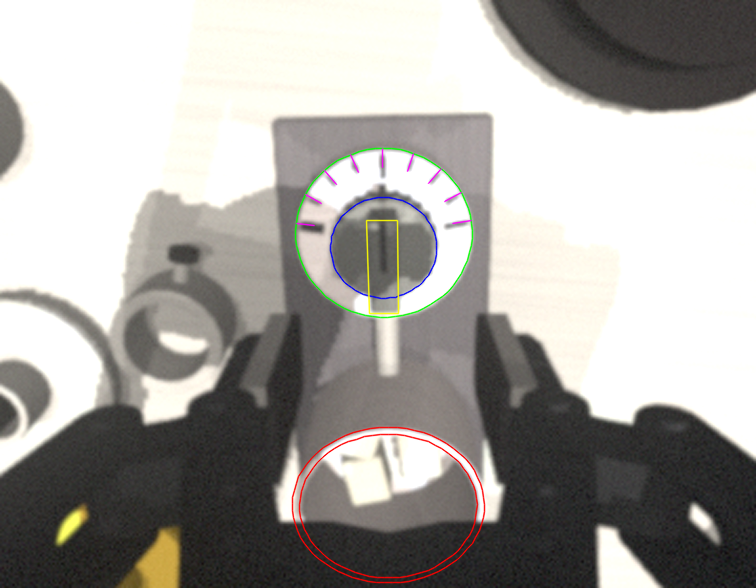

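The sleeve is let go at 4: the bar points at the long tick at crop (382,160). Now for a close view of the lids.

Call:
arm_command:
  series:
    - {"x": -0.018,"y": 0.031,"z": 0,"wx": 0,"wy": 0,"wz": 0,"hand": 0.7}
    - {"x": -0.018,"y": 0.031,"z": 0,"wx": 0,"wy": 0,"wz": 0,"hand": 0.7}
    - {"x": -0.018,"y": 0.031,"z": 0,"wx": 0,"wy": 0,"wz": 0,"hand": 0.7}
    - {"x": -0.018,"y": 0.031,"z": 0,"wx": 0,"wy": 0,"wz": 0,"hand": 0.7}
    - {"x": -0.018,"y": 0.031,"z": 0,"wx": 0,"wy": 0,"wz": 0,"hand": 0.7}
    - {"x": -0.018,"y": 0.031,"z": 0,"wx": 0,"wy": 0,"wz": 0,"hand": 0.7}
    - {"x": -0.017,"y": 0.034,"z": 0,"wx": 0,"wy": 0,"wz": 0,"hand": 0.7}
    - {"x": 0,"y": 0,"z": 0,"wx": 0,"wy": 0,"wz": 0,"hand": 0.7}
    - {"x": 0,"y": 0,"z": 0,"wx": 0,"wy": 0,"wz": 0,"hand": 0.7}

```text
time_s: 7.85
position: [534.7, 108.4, 223.8]
ee_rot: [0.001, 0.738, -0.674, -0.0]
force: [0.3, -0.2, 0.2]
opening: 0.7
```

```bash
python3 - <<'E'
from ov import *
s=bot.observe(); print(s["time_s"],s["position"],s["ee_rot"],s["q"],s["force"],s["opening"])
im,d,K,D,c=grab("wrist","w5"); ov("w5","w5o",(492.5,-126,np.radians(6.1)),4,(499,108,0),roi=(100,380,100,460),f=2.1)
W=cloud(d,K,D,c).reshape(-1,3); W=W[np.hypot(W[:,0]-499,W[:,1]-108)<90]
def fit(P):
    A=np.c_[P[:,:2],np.ones(len(P))]; s=np.linalg.lstsq(A,(P[:,:2]**2).sum(1),rcond=None)[0]; cx,cy=s[:2]/2; return cx,cy,np.sqrt(s[2]+cx*cx+cy*cy)
for lo,hi,r in [(74,84,16),(49,56,26),(18,26,70)]:
    P=W[(W[:,2]>lo)&(W[:,2]<hi)&(np.hypot(W[:,0]-499,W[:,1]-108)<r)]; h=cv2.minEnclosingCircle(P[:,:2].astype(np.float32)); print(lo,len(P),np.median(P,0),h)
E
```

```text
7.85 [534.74222489 108.43222403 223.79020875] [ 7.36444058e-04  7.38341107e-01 -6.74426968e-01 -3.63652945e-04] [ 1.97492091e-01  2.38685900e-01  1.81055007e+00 -3.20896061e-04
  1.09397445e+00  1.67801686e+00] [ 0.33072945 -0.20714776  0.21889433] 0.7004286305312878
74 323 [504.66825756 111.0481349   78.27121059] ((504.4896240234375, 111.21147918701172), 10.873674392700195)
49 404 [508.22161425 108.63791815  52.15261902] ((503.9653015136719, 111.23551940917969), 22.027299880981445)
18 6401 [512.32153162 111.93911812  22.4810325 ] ((504.30987548828125, 111.34049224853516), 60.95864486694336)
```

View pics/w5o.png

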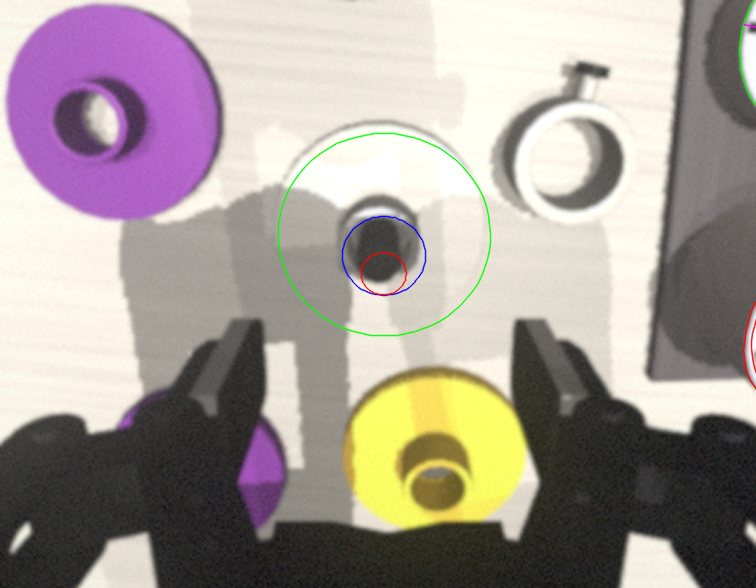

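Knob, collar and plate all centre on (504.3, 111.2) at heights 78/52/22 mm, and the radii match the sizes given. I'll re-measure the canister the same way.

```bash
python3 - <<'E'
from ov import *
for t in("w1","w2","w4"):
    im,d,K,D,c=load(t); W=cloud(d,K,D,c).reshape(-1,3)
    for nm,x,y,lo,hi,r in [("rim",492.5,-126,85,92,58),("scale",631.7,-111,37.5,43,53),("bar",631.7,-111,86,94,30),("sleeve",631.7,-111,58,65,31)]:
        P=W[(W[:,2]>lo)&(W[:,2]<hi)&(np.hypot(W[:,0]-x,W[:,1]-y)<r)]
        if len(P)>20: print(t,nm,len(P),np.round(np.median(P[:,2]),1),cv2.minEnclosingCircle(P[:,:2].astype(np.float32)))
E
```

```text
w1 rim 756 88.1 ((491.8581237792969, -126.51403045654297), 52.376251220703125)
w1 scale 1685 40.6 ((631.1194458007812, -111.20428466796875), 48.26144790649414)
w1 bar 289 90.4 ((628.141357421875, -110.36629486083984), 23.762773513793945)
w1 sleeve 669 62.4 ((630.2660522460938, -109.42684936523438), 29.28487205505371)
w2 rim 1356 88.3 ((491.823974609375, -126.78091430664062), 52.08930587768555)
w2 scale 3354 40.6 ((631.2759399414062, -111.13197326660156), 47.85576629638672)
w2 bar 697 90.6 ((631.1749877929688, -111.06185913085938), 24.14960479736328)
w2 sleeve 1210 62.6 ((631.7301635742188, -109.5196762084961), 29.51482582092285)
w4 rim 566 88.1 ((494.707763671875, -126.7877197265625), 51.5001220703125)
w4 scale 3011 40.5 ((631.568359375, -111.36624908447266), 47.92721939086914)
w4 bar 633 90.4 ((632.38232421875, -112.36975860595703), 23.66914939880371)
w4 sleeve 1351 62.5 ((633.1990356445312, -111.20999145507812), 29.515403747558594)
```

Call:
arm_command:
  series:
    - {"x": -0.02,"y": 0.0018,"z": -0.025,"wx": 0,"wy": 0,"wz": 0,"hand": 0.6}
    - {"x": -0.0104,"y": 0.001,"z": -0.03,"wx": 0,"wy": 0,"wz": 0,"hand": 0.6}
    - {"x": 0,"y": 0,"z": -0.035,"wx": 0,"wy": 0,"wz": 0,"hand": 0.6}
    - {"x": 0,"y": 0,"z": -0.025,"wx": 0,"wy": 0,"wz": 0,"hand": 0.6}
    - {"x": 0,"y": 0,"z": -0.02,"wx": 0,"wy": 0,"wz": 0,"hand": 0.6}
    - {"x": 0,"y": 0,"z": -0.015,"wx": 0,"wy": 0,"wz": 0,"hand": 0.6}
    - {"x": 0,"y": 0,"z": -0.01,"wx": 0,"wy": 0,"wz": 0,"hand": 0.6}
    - {"x": 0,"y": 0,"z": 0,"wx": 0,"wy": 0,"wz": 0,"hand": 0.6}
    - {"x": 0,"y": 0,"z": 0,"wx": 0,"wy": 0,"wz": 0,"hand": 0.6}

```text
time_s: 8.8
position: [505.7, 110.5, 64.8]
ee_rot: [0.0, 0.737, -0.675, 0.0]
force: [0.1, -0.3, 0.1]
opening: 0.604
```

```bash
python3 - <<'E'
from ov import *
s=bot.observe(); print(s["time_s"],s["position"],s["ee_rot"],s["force"],s["opening"])
im,d,K,D,c=grab("wrist","w6"); ov("w6","w6o",(491.9,-126.7,np.radians(6.1)),4,(504.3,111.2,0),roi=(140,420,100,460),f=2.1)
E
```

```text
8.8 [505.71027965 110.46117548  64.7618328 ] [ 4.87780872e-05  7.37470392e-01 -6.75379462e-01  1.26327545e-05] [ 0.08658008 -0.26368461  0.13449969] 0.6035299217988398
```

View pics/w6o.png

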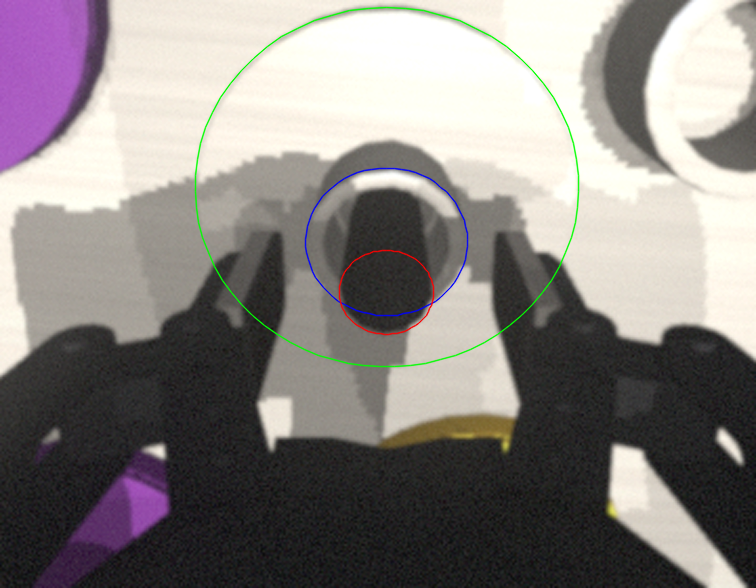

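Fingers straddle the knob at crop (386,290), and the model agrees.

Call:
arm_command:
  series:
    - {"x": -0.0014,"y": 0.0007,"z": -0.006,"wx": 0,"wy": 0,"wz": 0,"hand": 0.6}
    - {"x": 0,"y": 0,"z": -0.004,"wx": 0,"wy": 0,"wz": 0,"hand": 0.6}
    - {"x": 0,"y": 0,"z": 0,"wx": 0,"wy": 0,"wz": 0,"hand": 0.4}
    - {"x": 0,"y": 0,"z": 0,"wx": 0,"wy": 0,"wz": 0,"hand": 0.1}
    - {"x": 0,"y": 0,"z": 0,"wx": 0,"wy": 0,"wz": 0,"hand": 0.1}
    - {"x": 0,"y": 0,"z": 0,"wx": 0,"wy": 0,"wz": 0,"hand": 0.1}
    - {"x": 0,"y": 0,"z": 0,"wx": 0,"wy": 0,"wz": 0,"hand": 0.1}
    - {"x": 0,"y": 0,"z": 0,"wx": 0,"wy": 0,"wz": 0,"hand": 0.1}
    - {"x": 0,"y": 0,"z": 0,"wx": 0,"wy": 0,"wz": 0,"hand": 0.1}
  newtons: 60

```text
time_s: 9.75
position: [504.0, 111.5, 54.7]
ee_rot: [-0.0, 0.738, -0.675, 0.0]
force: [-0.8, -2.6, 3.7]
opening: 0.231
```

```bash
python3 - <<'E'
from ov import *
s=bot.observe(); print(s["time_s"],s["position"],s["ee_rot"],s["force"],s["ft_torque"],s["opening"])
im,d,K,D,c=grab("wrist","w7")
E
```

```text
9.75 [504.04963227 111.53750273  54.74170506] [-3.31194131e-05  7.37694058e-01 -6.75135150e-01  6.95642202e-05] [-0.77729079 -2.5557652   3.71245391] [-0.39312492  0.08721595  0.05312997] 0.23062895703250047
```

View pics/w7.png

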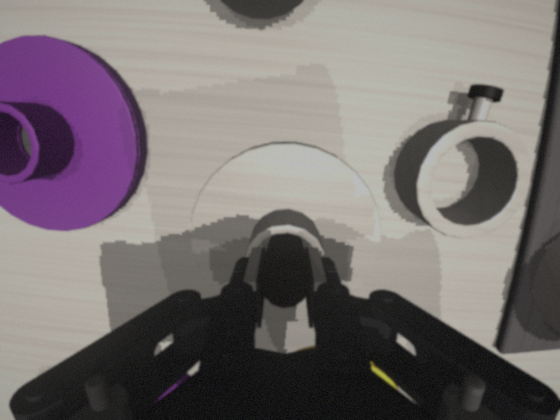

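Gripped: fingers close on the knob at (285,275), clear of the collar. I'll lift a little and check.

Call:
arm_command:
  series:
    - {"x": 0,"y": 0,"z": 0.004,"wx": 0,"wy": 0,"wz": 0,"hand": 0.1}
    - {"x": 0,"y": 0,"z": 0.008,"wx": 0,"wy": 0,"wz": 0,"hand": 0.1}
    - {"x": 0,"y": 0,"z": 0.01,"wx": 0,"wy": 0,"wz": 0,"hand": 0.1}
    - {"x": 0,"y": 0,"z": 0.01,"wx": 0,"wy": 0,"wz": 0,"hand": 0.1}
    - {"x": 0,"y": 0,"z": 0,"wx": 0,"wy": 0,"wz": 0,"hand": 0.1}
    - {"x": 0,"y": 0,"z": 0,"wx": 0,"wy": 0,"wz": 0,"hand": 0.1}
  newtons: 60

```text
time_s: 10.4
position: [504.2, 111.7, 87.1]
ee_rot: [-0.0, 0.738, -0.675, 0.0]
force: [0.0, -0.0, -3.0]
opening: 0.231
```

```bash
python3 - <<'E'
from ov import *
s=bot.observe(); print(s["time_s"],s["position"],s["ee_rot"],s["force"],s["ft_torque"],s["opening"])
im,d,K,D,c=grab("wrist","w8"); W=cloud(d,K,D,c)
x,y=s["position"][:2]
ov("w8","w8o",(491.9,-126.7,np.radians(6.1)),4,(504.3,111.2,s["position"][2]-54.7),roi=(100,380,100,460),f=2.1)
E
```

```text
10.4 [504.23864619 111.70312047  87.0958794 ] [-4.48853984e-04  7.37690441e-01 -6.75138896e-01  2.89079301e-04] [ 0.03322362 -0.03892795 -2.9949722 ] [ 0.02182419 -0.01730067 -0.02878743] 0.23100775338325627
```

View pics/w8o.png

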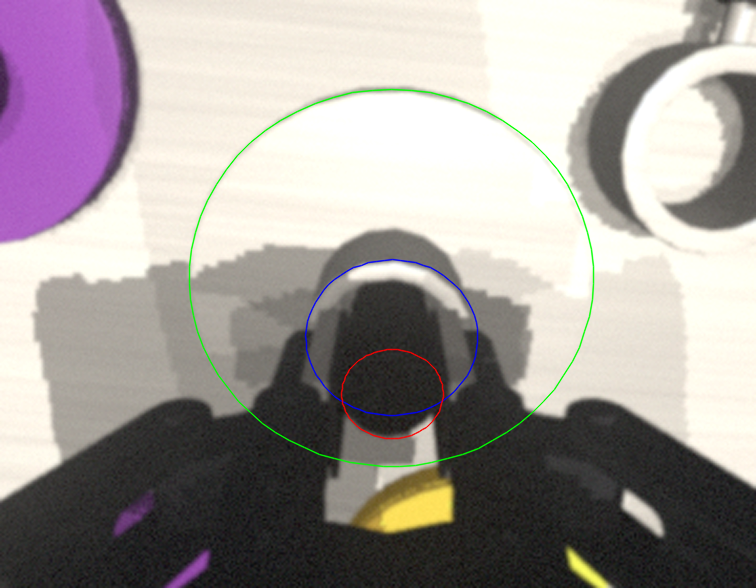

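Lifted: −3.0 N matches about 290 g, and the plate lines up with the model, so it's level. I'll carry it high over to the canister.

Call:
arm_command:
  series:
    - {"x": 0,"y": 0,"z": 0.015,"wx": 0,"wy": 0,"wz": 0,"hand": 0.1}
    - {"x": 0,"y": 0,"z": 0.025,"wx": 0,"wy": 0,"wz": 0,"hand": 0.1}
    - {"x": 0,"y": 0,"z": 0.025,"wx": 0,"wy": 0,"wz": 0,"hand": 0.1}
    - {"x": -0.001,"y": -0.01,"z": 0.015,"wx": 0,"wy": 0,"wz": 0,"hand": 0.1}
    - {"x": -0.001,"y": -0.02,"z": 0.008,"wx": 0,"wy": 0,"wz": 0,"hand": 0.1}
    - {"x": -0.0015,"y": -0.03,"z": 0,"wx": 0,"wy": 0,"wz": 0,"hand": 0.1}
    - {"x": -0.0015,"y": -0.03,"z": 0,"wx": 0,"wy": 0,"wz": 0,"hand": 0.1}
    - {"x": -0.0015,"y": -0.03,"z": 0,"wx": 0,"wy": 0,"wz": 0,"hand": 0.1}
    - {"x": -0.0015,"y": -0.03,"z": 0,"wx": 0,"wy": 0,"wz": 0,"hand": 0.1}
    - {"x": -0.0015,"y": -0.03,"z": 0,"wx": 0,"wy": 0,"wz": 0,"hand": 0.1}
    - {"x": -0.0015,"y": -0.03,"z": 0,"wx": 0,"wy": 0,"wz": 0,"hand": 0.1}
    - {"x": -0.001,"y": -0.015,"z": 0,"wx": 0,"wy": 0,"wz": 0,"hand": 0.1}
  newtons: 60

```text
time_s: 11.65
position: [491.5, -115.3, 174.2]
ee_rot: [0.0, 0.737, -0.676, -0.0]
force: [-0.2, 0.2, -2.1]
opening: 0.239
```

Call:
arm_command:
  series:
    - {"x": -0.0008,"y": -0.009,"z": 0,"wx": 0,"wy": 0,"wz": 0,"hand": 0.1}
    - {"x": 0,"y": -0.004,"z": 0,"wx": 0,"wy": 0,"wz": 0,"hand": 0.1}
    - {"x": 0,"y": 0,"z": 0,"wx": 0,"wy": 0,"wz": 0,"hand": 0.1}
    - {"x": 0,"y": 0,"z": 0,"wx": 0,"wy": 0,"wz": 0,"hand": 0.1}
  newtons: 60

```text
time_s: 12.05
position: [491.2, -125.6, 174.5]
ee_rot: [-0.0, 0.738, -0.675, -0.0]
force: [1.0, 0.2, -3.7]
opening: 0.237
```

```bash
python3 - <<'E'
from ov import *
s=bot.observe(); print(s["time_s"],s["position"],s["ee_rot"],s["force"],s["ft_torque"],s["opening"])
im,d,K,D,c=grab("wrist","w9")
p=s["position"];ov("w9","w9o",(491.9,-126.7,np.radians(6.1)),4,(p[0],p[1]-.4,p[2]-54.7),roi=(0,420,0,560),f=1.4)
grab("scene","s9")
E
```

```text
12.05 [ 491.17390427 -125.58471909  174.47382335] [-4.62816180e-05  7.37891912e-01 -6.74918864e-01 -2.28575695e-04] [ 0.98279051  0.23777407 -3.73221828] [ 0.01178613  0.02562552 -0.02396831] 0.23669062841817867
```

View pics/w9o.png

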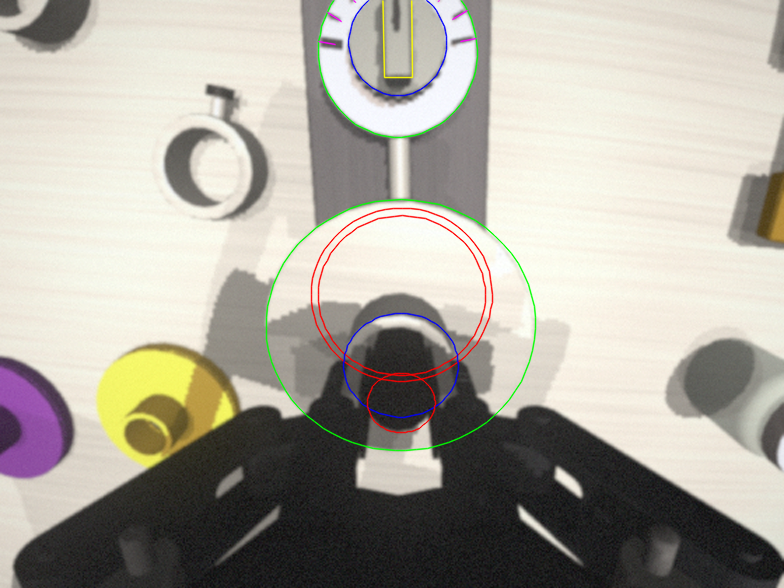

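View pics/s9.png

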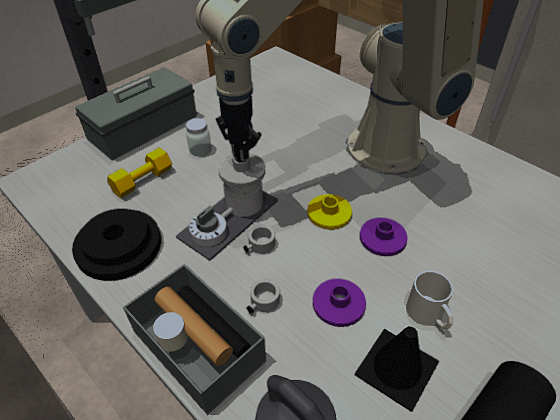

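Both lids are held above the canister and the overlay fits. I'll measure the centring from depth.

```bash
python3 - <<'E'
from ov import *
im,d,K,D,c=load("w9"); W=cloud(d,K,D,c).reshape(-1,3)
P=W[(abs(W[:,2]-141.8)<3)&(np.hypot(W[:,0]-491.2,W[:,1]+126)<66)]; print(len(P),np.median(P[:,2]),cv2.minEnclosingCircle(P[:,:2].astype(np.float32)))
A=np.c_[P[:,:2],np.ones(len(P))]; print(np.linalg.lstsq(A,P[:,2],rcond=None)[0])
P=W[(abs(W[:,2]-40.5)<3)&(np.hypot(W[:,0]-631.5,W[:,1]+111)<53)]; print(len(P),np.median(P[:,2]),cv2.minEnclosingCircle(P[:,:2].astype(np.float32)))
E
```

```text
17812 142.4802556281246 ((490.99017333984375, -125.07434844970703), 60.96173095703125)
[-1.51555961e-04 -8.06315207e-03  1.41558952e+02]
5039 40.61181441481244 ((630.4330444335938, -111.25201416015625), 48.02910614013672)
```

Call:
arm_command:
  series:
    - {"x": 0.0004,"y": -0.0016,"z": -0.005,"wx": 0,"wy": 0,"wz": 0,"hand": 0.1}
    - {"x": 0,"y": 0,"z": -0.008,"wx": 0,"wy": 0,"wz": 0,"hand": 0.1}
    - {"x": 0,"y": 0,"z": -0.008,"wx": 0,"wy": 0,"wz": 0,"hand": 0.1}
    - {"x": 0,"y": 0,"z": -0.007,"wx": 0,"wy": 0,"wz": 0,"hand": 0.1}
    - {"x": 0,"y": 0,"z": -0.006,"wx": 0,"wy": 0,"wz": 0,"hand": 0.1}
    - {"x": 0,"y": 0,"z": -0.004,"wx": 0,"wy": 0,"wz": 0,"hand": 0.1}
    - {"x": 0,"y": 0,"z": -0.003,"wx": 0,"wy": 0,"wz": 0,"hand": 0.1}
    - {"x": 0,"y": 0,"z": -0.002,"wx": 0,"wy": 0,"wz": 0,"hand": 0.1}
    - {"x": 0,"y": 0,"z": 0,"wx": 0,"wy": 0,"wz": 0,"hand": 0.1}
    - {"x": 0,"y": 0,"z": 0,"wx": 0,"wy": 0,"wz": 0,"hand": 0.1}
  newtons: 60

```text
time_s: 13.15
position: [491.7, -128.0, 131.8]
ee_rot: [-0.0, 0.738, -0.675, 0.0]
force: [-0.1, 0.4, -2.9]
opening: 0.235
```

Call:
arm_command:
  series:
    - {"x": 0,"y": 0.0005,"z": -0.001,"wx": 0,"wy": 0,"wz": 0,"hand": 0.1}
    - {"x": 0,"y": 0,"z": -0.001,"wx": 0,"wy": 0,"wz": 0,"hand": 0.1}
    - {"x": 0,"y": 0,"z": -0.0005,"wx": 0,"wy": 0,"wz": 0,"hand": 0.1}
    - {"x": 0,"y": 0,"z": 0,"wx": 0,"wy": 0,"wz": 0,"hand": 0.1}
    - {"x": 0,"y": 0,"z": 0,"wx": 0,"wy": 0,"wz": 0,"hand": 0.1}
  newtons: 60

```text
time_s: 13.65
position: [491.6, -127.5, 129.1]
ee_rot: [0.0, 0.738, -0.675, -0.0]
force: [0.2, 0.1, -3.8]
opening: 0.234
```

Call:
arm_command:
  series:
    - {"x": 0,"y": 0,"z": -0.0007,"wx": 0,"wy": 0,"wz": 0,"hand": 0.1}
    - {"x": 0,"y": 0,"z": 0,"wx": 0,"wy": 0,"wz": 0,"hand": 0.1}
    - {"x": 0,"y": 0,"z": -0.0005,"wx": 0,"wy": 0,"wz": 0,"hand": 0.1}
    - {"x": 0,"y": 0,"z": 0,"wx": 0,"wy": 0,"wz": 0,"hand": 0.1}
    - {"x": 0,"y": 0,"z": 0,"wx": 0,"wy": 0,"wz": 0,"hand": 0.1}
  newtons: 60

```text
time_s: 14.15
position: [491.8, -127.9, 128.5]
ee_rot: [0.0, 0.738, -0.675, 0.0]
force: [-3.4, -3.1, 7.0]
opening: 0.232
```

Contact at +7 N, at the expected seating height (TCP 128.5). I'll release and back off upward.

Call:
arm_command:
  series:
    - {"x": 0,"y": 0,"z": 0,"wx": 0,"wy": 0,"wz": 0,"hand": 0.35}
    - {"x": 0,"y": 0,"z": 0,"wx": 0,"wy": 0,"wz": 0,"hand": 0.6}
    - {"x": 0,"y": 0,"z": 0,"wx": 0,"wy": 0,"wz": 0,"hand": 0.75}
    - {"x": 0,"y": 0,"z": 0,"wx": 0,"wy": 0,"wz": 0,"hand": 0.75}
    - {"x": 0,"y": 0,"z": 0,"wx": 0,"wy": 0,"wz": 0,"hand": 0.75}
    - {"x": 0.005,"y": 0,"z": 0.02,"wx": 0,"wy": 0,"wz": 0,"hand": 0.75}
    - {"x": 0.005,"y": 0,"z": 0.03,"wx": 0,"wy": 0,"wz": 0,"hand": 0.75}
    - {"x": 0.01,"y": 0,"z": 0.03,"wx": 0,"wy": 0,"wz": 0,"hand": 0.75}
    - {"x": 0.01,"y": 0,"z": 0.02,"wx": 0,"wy": 0,"wz": 0,"hand": 0.75}
    - {"x": 0,"y": 0,"z": 0,"wx": 0,"wy": 0,"wz": 0,"hand": 0.75}
    - {"x": 0,"y": 0,"z": 0,"wx": 0,"wy": 0,"wz": 0,"hand": 0.75}

```text
time_s: 15.25
position: [521.4, -127.4, 227.6]
ee_rot: [0.0, 0.738, -0.675, -0.0]
force: [-0.1, -0.2, -0.2]
opening: 0.751
```

```bash
python3 - <<'E'
from ov import *
s=bot.observe(); print(s["time_s"],s["position"],s["force"],s["opening"])
im,d,K,D,c=grab("wrist","w10"); W=cloud(d,K,D,c).reshape(-1,3)
def q(z,x,y,r):
    P=W[(abs(W[:,2]-z)<3)&(np.hypot(W[:,0]-x,W[:,1]-y)<r)]; A=np.c_[P[:,:2],np.ones(len(P))]; print(len(P),np.median(P[:,2]),cv2.minEnclosingCircle(P[:,:2].astype(np.float32)),np.linalg.lstsq(A,P[:,2],rcond=None)[0][:2])
q(96,491.5,-127,66);q(126,491.5,-127,28);q(152,491.5,-127,16);q(40.5,631.5,-111,53)
ov("w10","w10o",(491.5,-127,np.radians(6.1)),4,(491.5,-127,74),roi=(0,420,0,560),f=1.4)
E
```

```text
15.25 [ 521.37278261 -127.40246221  227.62141103] [-0.12221745 -0.19217751 -0.20422349] 0.7507026295130811
9268 96.54055614719195 ((491.3501281738281, -126.92980194091797), 61.185306549072266) [-6.64224519e-05  5.78543268e-04]
687 126.2493925410482 ((491.6553649902344, -126.81958770751953), 22.01314353942871) [-0.01007425 -0.00110442]
542 152.40515203713136 ((492.3280334472656, -127.51874542236328), 10.884033203125) [-0.03514113 -0.00604972]
4274 40.67447206614983 ((631.1621704101562, -111.46814727783203), 48.22983169555664) [0.00170812 0.00117354]
```

View pics/w10o.png

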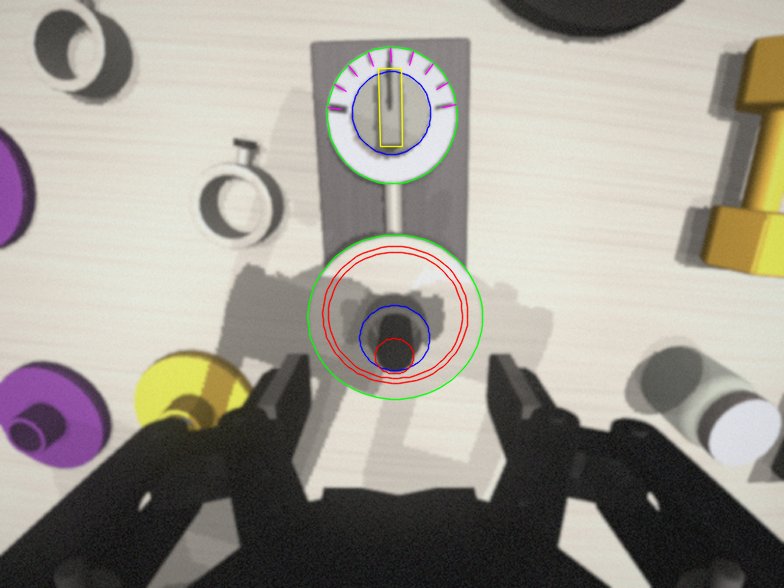

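Seated: plate top is at 96.5 mm (expected 96), level, and centred within about 1 mm of the canister at (491.5,−127). Next I'll descend over the collar.

Call:
arm_command:
  series:
    - {"x": -0.02,"y": 0.0003,"z": -0.01,"wx": 0,"wy": 0,"wz": 0,"hand": 0.75}
    - {"x": -0.0099,"y": 0.0002,"z": -0.02,"wx": 0,"wy": 0,"wz": 0,"hand": 0.75}
    - {"x": 0,"y": 0,"z": -0.025,"wx": 0,"wy": 0,"wz": 0,"hand": 0.75}
    - {"x": 0,"y": 0,"z": -0.025,"wx": 0,"wy": 0,"wz": 0,"hand": 0.75}
    - {"x": 0,"y": 0,"z": -0.02,"wx": 0,"wy": 0,"wz": 0,"hand": 0.75}
    - {"x": 0,"y": 0,"z": -0.015,"wx": 0,"wy": 0,"wz": 0,"hand": 0.75}
    - {"x": 0,"y": 0,"z": -0.005,"wx": 0,"wy": 0,"wz": 0,"hand": 0.75}
    - {"x": 0,"y": 0,"z": 0,"wx": 0,"wy": 0,"wz": 0,"hand": 0.75}
    - {"x": 0,"y": 0,"z": 0,"wx": 0,"wy": 0,"wz": 0,"hand": 0.75}

```text
time_s: 16.2
position: [491.6, -127.0, 108.1]
ee_rot: [0.0, 0.738, -0.675, -0.0]
force: [0.4, -0.3, 0.3]
opening: 0.746
```

```bash
python3 - <<'E'
from ov import *
s=bot.observe(); print(s["time_s"],s["position"],s["force"],s["opening"])
im,d,K,D,c=grab("wrist","w11")
ov("w11","w11o",(491.5,-127,np.radians(6.1)),4,(491.5,-127,74),roi=(140,420,100,460),f=2.1)
W=cloud(d,K,D,c)
for v,u in [(275,215),(280,222),(275,355),(260,350),(260,220),(300,225)]: print(u,v,np.round(W[v,u],1))
E
```

```text
16.2 [ 491.60173164 -126.98453866  108.07431371] [ 0.44025504 -0.27427744  0.34456275] 0.745863326220816
215 275 [494.2 -94.6 129.7]
222 280 [472.1 -91.7  96.4]
355 275 [ 499.4 -158.5  128.7]
350 260 [ 502.  -157.9  118.6]
220 260 [494.9 -94.  115.9]
225 300 [458.5 -93.7  96.1]
```

View pics/w11o.png

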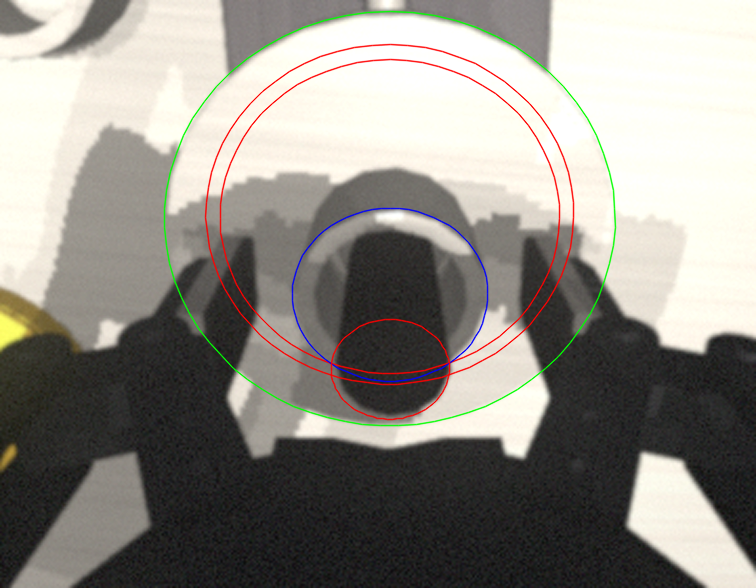

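Fingertips straddle the collar symmetrically, about 8 mm above TCP height. I'll lower 11.5 mm and close.

Call:
arm_command:
  series:
    - {"x": 0,"y": 0,"z": -0.005,"wx": 0,"wy": 0,"wz": 0,"hand": 0.75}
    - {"x": 0,"y": 0,"z": -0.0045,"wx": 0,"wy": 0,"wz": 0,"hand": 0.75}
    - {"x": 0,"y": 0,"z": -0.002,"wx": 0,"wy": 0,"wz": 0,"hand": 0.7}
    - {"x": 0,"y": 0,"z": 0,"wx": 0,"wy": 0,"wz": 0,"hand": 0.6}
    - {"x": 0,"y": 0,"z": 0,"wx": 0,"wy": 0,"wz": 0,"hand": 0.4}
    - {"x": 0,"y": 0,"z": 0,"wx": 0,"wy": 0,"wz": 0,"hand": 0.4}
    - {"x": 0,"y": 0,"z": 0,"wx": 0,"wy": 0,"wz": 0,"hand": 0.4}
    - {"x": 0,"y": 0,"z": 0,"wx": 0,"wy": 0,"wz": 0,"hand": 0.4}
  newtons: 50

```text
time_s: 17.05
position: [491.7, -127.0, 96.6]
ee_rot: [-0.0, 0.738, -0.675, -0.0]
force: [-2.1, 0.5, 5.6]
opening: 0.501
```

```bash
python3 - <<'E'
from ov import *
s=bot.observe(); print(s["time_s"],s["position"],s["force"],s["ft_torque"],s["opening"])
im,d,K,D,c=grab("wrist","w12"); cv2.imwrite("pics/w12c.png",cv2.resize(im[140:420,100:460],None,fx=2,fy=2))
E
```

```text
17.05 [ 491.65129255 -126.98373831   96.61680107] [-2.07943205  0.51440228  5.57216152] [ 0.08591117  0.35491254 -0.01917073] 0.5007271117487475
```

View pics/w12c.png

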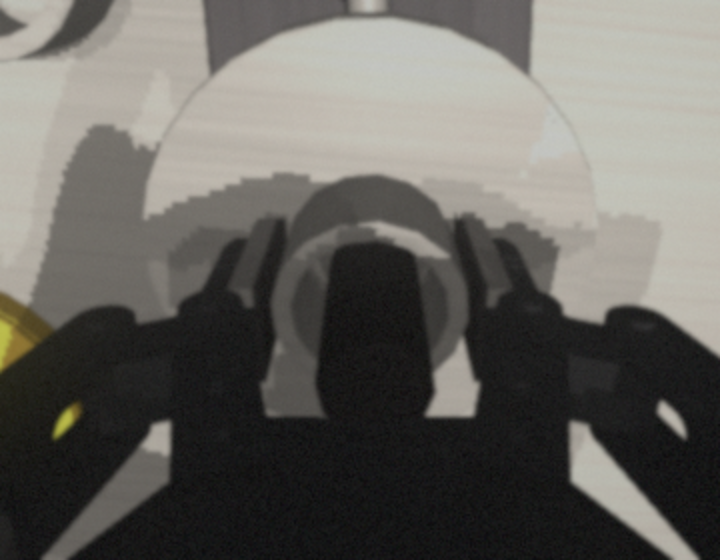

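Collar gripped. I'll lift straight up.

Call:
arm_command:
  series:
    - {"x": 0,"y": 0,"z": 0.003,"wx": 0,"wy": 0,"wz": 0,"hand": 0.4}
    - {"x": 0,"y": 0,"z": 0.006,"wx": 0,"wy": 0,"wz": 0,"hand": 0.4}
    - {"x": 0,"y": 0,"z": 0.008,"wx": 0,"wy": 0,"wz": 0,"hand": 0.4}
    - {"x": 0,"y": 0,"z": 0.01,"wx": 0,"wy": 0,"wz": 0,"hand": 0.4}
    - {"x": 0,"y": 0,"z": 0.01,"wx": 0,"wy": 0,"wz": 0,"hand": 0.4}
    - {"x": 0,"y": 0,"z": 0.01,"wx": 0,"wy": 0,"wz": 0,"hand": 0.4}
    - {"x": 0,"y": 0,"z": 0.01,"wx": 0,"wy": 0,"wz": 0,"hand": 0.4}
    - {"x": 0,"y": 0,"z": 0.01,"wx": 0,"wy": 0,"wz": 0,"hand": 0.4}
    - {"x": 0,"y": 0,"z": 0.01,"wx": 0,"wy": 0,"wz": 0,"hand": 0.4}
    - {"x": 0,"y": 0,"z": 0.006,"wx": 0,"wy": 0,"wz": 0,"hand": 0.4}
    - {"x": 0,"y": 0,"z": 0.002,"wx": 0,"wy": 0,"wz": 0,"hand": 0.4}
    - {"x": 0,"y": 0,"z": 0,"wx": 0,"wy": 0,"wz": 0,"hand": 0.4}
  newtons: 50

```text
time_s: 18.3
position: [491.7, -127.0, 181.6]
ee_rot: [-0.0, 0.738, -0.675, 0.0]
force: [-0.4, -0.8, -1.0]
opening: 0.505
```

Call:
arm_command:
  series:
    - {"x": 0,"y": 0,"z": 0,"wx": 0,"wy": 0,"wz": 0,"hand": 0.4}
    - {"x": 0,"y": 0,"z": 0,"wx": 0,"wy": 0,"wz": 0,"hand": 0.4}
    - {"x": 0,"y": 0,"z": 0,"wx": 0,"wy": 0,"wz": 0,"hand": 0.4}
    - {"x": 0,"y": 0,"z": 0,"wx": 0,"wy": 0,"wz": 0,"hand": 0.4}
  newtons: 50

```text
time_s: 18.7
position: [491.5, -127.0, 181.1]
ee_rot: [0.0, 0.738, -0.675, -0.0]
force: [-0.3, -0.3, -0.7]
opening: 0.504
```

```bash
python3 - <<'E'
from ov import *
s=bot.observe(); print(s["time_s"],s["position"],s["force"],s["ft_torque"],s["opening"])
im,d,K,D,c=grab("wrist","w13"); W=cloud(d,K,D,c).reshape(-1,3)
P=W[(abs(W[:,2]-181)<8)&(np.hypot(W[:,0]-491.5,W[:,1]+127)<66)]; A=np.c_[P[:,:2],np.ones(len(P))]; print(len(P),np.median(P[:,2]),np.linalg.lstsq(A,P[:,2],rcond=None)[0][:2])
im2,d2,K2,D2,c2=grab("scene","s13")
a=cv2.resize(im2[100:270,160:330],None,fx=3,fy=3,interpolation=cv2.INTER_CUBIC); cv2.imwrite("pics/s13c.png",cv2.convertScaleAbs(a,alpha=1.4))
W2=cloud(d2,K2,D2,c2)[100:270,160:330].reshape(-1,3)
for lo,hi,r in [(88,96,60),(145,156,14)]:
    P=W2[(W2[:,2]>lo)&(W2[:,2]<hi)&(np.hypot(W2[:,0]-491.5,W2[:,1]+127)<r)]; print(lo,len(P),np.median(P,0) if len(P) else "", np.percentile(P[:,2],95) if len(P) else "")
E
```

```text
18.7 [ 491.52857359 -126.95803538  181.14081774] [-0.32451771 -0.26545403 -0.73887403] [-0.02086451  0.00479667 -0.00363376] 0.5040957521151419
23318 181.06217826164507 [-0.00584051  0.00029439]
88 611 [ 503.27344842 -112.81984938   91.82748402] 94.64334445747158
145 0
```

View pics/w13.png

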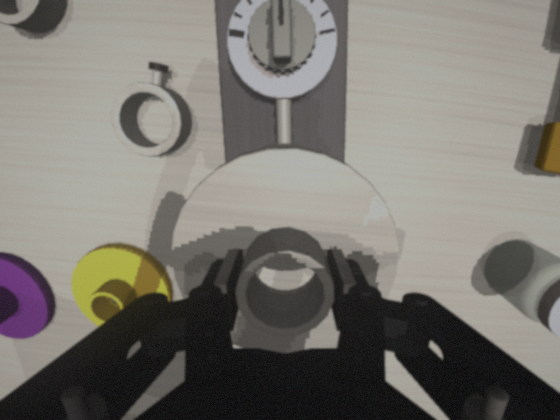

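View pics/s13c.png

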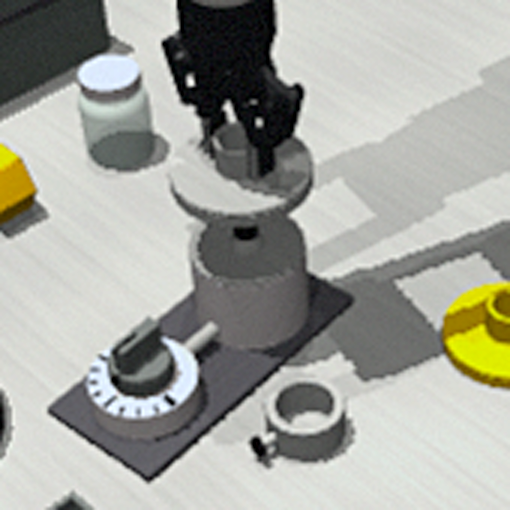

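The outer lid is held level, plate top at 181 mm (origin about 103 mm above the inner lid's). The inner lid's flange shows at 91.8 mm, so it's home (92 expected), and the sleeve is at 4. Handing in.

```bash
python3 - <<'E'
from workcell import bot
print(bot.hand_in())
E
```

```text
the job is handed in; nothing more can be done
None
```

I handed the job in at about 19 s of the 64 s limit. All three steps look done in my last checks, but the hand-in gives no verdict.

**What I did**
- **Sleeve:** I turned it 80° clockwise from 0 to 4 and let it go.
- **Lids:** I carried both by the knob and set them on the canister with about 7 N of contact. I released the knob and checked they were home.
- **Outer lid:** I gripped it by its collar and lifted it about 85 mm straight up. I was still holding it when I handed in.

**Last checks**
- **Sleeve:** its bar still pointed at the long tick for 4 in the final pictures.
- **Inner lid:** its flange measured 91.8 mm high against 92 expected. Before the lift, the lids sat level and within about 1 mm of the canister's axis.
- **Outer lid:** its tilt was under 0.01 rad, and its origin was about 103 mm above the inner lid's (78 needed). The hole in its collar showed clear of the knob.
- **Bystanders:** those in the final view were undisturbed by eye; I did not re-measure their positions.

**What disagreed or could not be checked**
- At the end the wrist showed only about 0.7 N of load. The 140 g lid should give about 1.4 N, so I put this down to sensor noise.
- After the lift, the knob was hidden from depth measurement under the lid. The inner lid's position then rests on the flange height and the scene picture alone.

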